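# Lock a keg coupler into the wash socket and pull-test it

## Task

Put the red-handled keg coupler fully down into the wash socket bolted to the counter and turn it clockwise (seen from above) all the way to its stop, so that its lugs are locked under the roof. Then prove the lock: pull it straight up with slowly rising force, taking a second or two, until you pull about 16 N, hold that for about a second, ease off and let go, leaving it locked. Never pull or press with more than 25 N, turn gently, and leave the blue-handled coupler, the two glasses and the shaker where they are.

Things in the scene. Friction and masses are not known exactly. Their poses are not given: they have to be found in the camera images.
- coupler: Red-handled keg coupler, loose, 0.16-0.24 kg, 94 mm tall, upright on a drain mat (mat top 5 mm above the counter). Origin: centre of its flat underside (31 mm across); z up along its axis, x along handle and lugs; the same when turned half round. A round shank, 40 mm in diameter, runs from 12 to 46 mm above the underside, and tapers below that to 31 mm at the foot.
- coupler_grip (a point): Centre of the red handle, a flat block 40 mm long along the coupler's x, 16 mm thick along y, from 52 to 94 mm above the underside: this point is 73 mm above it, on the axis. Pinch it from above across its 16 mm.
- coupler_lug (a point): Outer end of the brass lug on the coupler's +x side, 31 mm from the axis, 15.5 mm above the underside. An equal lug sits on -x. Each sticks 11 mm out of the shank, is 10 mm wide and 7 mm tall (12 to 19 mm above the underside).
- base: The lower part of the wash socket, bolted to the counter, turned by up to 40 degrees: a 130 x 130 x 12 mm dark steel plate with the inner floor, the stops and the walls of a square 90 x 90 mm black housing. Origin: centre of the plate's underside, at counter height; z up.
- socket: The upper part of the wash socket, its square 90 x 90 mm white roof, fixed on the base: 9 mm thick, top 42 to 45 mm above the counter, with a round hole and two slots. Origin: as the base's, on the hole's axis at counter height; z up, x along the slots.
- socket_mouth (a point): Centre of the round hole in the roof, nominally at the roof's top face, 43.5 mm above the counter (the real roof is up to 1.2 mm higher or lower). The hole is 43 mm in diameter (1.5 mm clearance round the shank). The coupler drops in when its lugs are in line with the slots, either way round.
- socket_slot (a point): Outer end of the slot on the socket's +x side, at the roof's top face, 33 mm from the axis. An equal slot runs out along -x. Each is 14 mm wide. Seated, the coupler turns only clockwise (from above) until its lugs meet hard, slick stops, 65 degrees (1.13 rad) from the slots, give or take 5.
- socket_floor (a point): Centre of the inner floor, 12 mm above the counter, on which the seated coupler's foot rests; the lugs are then 2 to 5 mm clear below the roof (it varies with wear). Turned and pulled up, the coupler rises by that play, then its lugs bear on the roof, which sits on stiff rubber mounts: the force then climbs by about 10 N per further mm. The coupler's weight (about 2 N) does not count in the pull on the lock.
- spare: A second coupler of the same shape with a blue handle, standing on the same drain mat: not to be used. Origin: centre of its underside.
- glass_a: Drinking glass, 68 mm across and 110 mm tall, upright; origin: centre of its underside.
- glass_b: Second drinking glass, same as the first; origin: centre of its underside.
- shaker: Steel cocktail shaker, 86 mm across and 185 mm tall, upright; origin: centre of its underside.
Not all that is in view belongs to the job. Leave any orange or pink look-alike of the coupler alone.

How it is judged:
On the way, in this order (a step that is already met when the one before it is completed fails the run):
1. the coupler is down in the socket, still in line with the slots (horizontal distance between coupler and socket below 0.004 m and z of coupler in the frame of socket below 0.021 m and angle between the x axis of coupler and the x axis of socket, either way round below 0.3 rad), for 0.05 s.
2. it is turned clockwise under the roof, at least 52 degrees from the slots (horizontal distance between coupler and socket below 0.004 m and z of coupler in the frame of socket below 0.021 m and angle between the x axis of coupler and the x axis of socket, either way round above 0.9 rad), for 0.1 s.
3. locked, it is first pulled lightly against the roof: 3 to 10 N between coupler and socket roof, as the force rises (all of step 2 and z of coupler in the frame of socket above 0.0138 m and contact force between coupler and socket between 3 and 10 N), for 0.08 s.
4. the pull has risen to at least 11 N between coupler and socket roof and is kept up for half a second (all of step 2 and z of coupler in the frame of socket above 0.0138 m and contact force between coupler and socket above 11 N), for 0.5 s.
At the end, for the whole second after the job is handed in: The red coupler stands in the socket, within 4 mm of its axis, not higher than 9 mm above the seat, upright within 0.1 rad, turned at least 0.9 rad (52 degrees) from the slots, at rest and no longer pulled (under 5 N between it and the socket roof) (all of step 2 and angle between coupler's own z axis and vertical below 0.1 rad and linear speed of coupler below 0.02 m/s and contact force between coupler and socket below 5 N); the robot touches nothing.
It fails at once if more than 25 N between the coupler and the socket roof (contact force between coupler and socket above 25 N).
It fails at once if the coupler rammed on the inner floor or wrenched against the stops: contact forces of more than 45 N in all between coupler and base (contact force between coupler and base above 45 N).
It fails at once if the blue coupler moved more than 20 mm or tipped (distance of spare from where it was at the start of the episode above 0.02 m or angle between spare's own z axis and vertical above 0.3 rad).
It fails at once if a glass or the shaker moved more than 20 mm (distance of any of glass_a, glass_b, shaker from where it was at the start of the episode above 0.02 m).
It also fails if it takes over 69 s, if anything falls off the work surface, if the arm or the gripper's body presses on something with over 40 N, if the wrist force passes 120 N, or if a joint passes its speed limit or range.

## Robot

A 7-joint arm with a two-finger parallel gripper is mounted at the origin on the work surface. World frame = base frame: x ahead of the robot, y to its left, z up, the work surface at z = 0. Lengths are in m, angles in rad, forces in N, time in s.
With the tool pointing down it reaches from about 0.35 to 0.9 m from the base axis. Payload 8.1 kg.
Tool frame: the origin (TCP) lies between the finger pads; the fingertips stand 17 mm ahead of it and the grasp point (between the pads) lies 2 mm behind it; z points along the fingers, y is the direction in which the jaws open and shut (so a half turn about z gives the same grasp; the last joint's range is limited). The gripper opens to 92 mm and grips with 3 to 60 N. Pads are 19 mm wide; open, the fingers measure 130 mm over their backs; the gripper's body (75 mm by 190 mm) begins 47 mm behind the grasp point.
Start: joints at [-1.243, 0.434, 0.025, 1.573, -0.012, 1.134, -0.075], TCP at [0.261, 0.568, 0.215] pointing down, gripper open.
Joint ranges: [-2.62, 2.62], [-0.44, 2.09], [-1.27, 1.32], [0.08, 2.57], [-1.32, 4.46], [0.12, 2], [-2.74, 2.74]. Speed limits (rad/s): [2.22, 2.22, 3.01, 3.01, 3.14, 3.14, 3.14].

## Interface

Orientations are given as a rotation vector (axis times angle).
In Python, from cell import arm gives the robot as it stands. The module is installed in compiled form; this text tells all that it offers.
- The arm moves only by the shell command python3 -m crank 'ROWS' [FORCE]. ROWS is JSON, a list of rows, each a list of 5 numbers: the opening, from 0 (shut) to 1 (fully open), then the shift along the world's x, y, z normalised to -1 to 1, where 1 is 40 cm, then the turn about the world's z normalised to -1 to 1, where 1 is 60 degrees. In form: [[fingers, tx, ty, tz, twist], ...]. A call has exactly 8 rows; each row shifts and turns the commanded pose from where the row before left it; what a row does not reach is not made up. A row lasts 1/12 s, in which the tool goes at most 41.7 mm and 7.16 degrees, less where a joint would pass 70% of its speed; a pose out of reach is approached as far as the arm can. A call with a number of a shift or a turn outside -1 to 1 is refused whole. A call with a gripper value outside its range is refused whole. The fingers move at their own pace and stop on an object; FORCE is the grip in N (left out, the last holds). Time passes only in rows, so rows that do not move let the fingers close, or fill a call up. It gives the time, the measured TCP pose, the force and the opening at its end, in the units of the state.
- arm.observe(): the state, without advancing time (a new reading comes with each control period).
- arm.get_image(name): name is "scene" or "top" or "wrist"; returns the picture (400x640x3 uint8, red, green, blue); there is no depth.
- arm.get_calibration(name): a dict with "intrinsics" (3x3 intrinsics, pixels), "distortion" ([k1, k2, p1, p2, k3] as OpenCV has them; the pictures are not rectified), "extrinsics" (4x4, takes a point from camera to world coordinates). Camera axes: x right, y down, z forward; pixel columns grow to the right and rows downward; lengths in m; the calibration is good to about 2 mm. A picture is of the moment at which its call begins: read the wrist's pose just before it. get_calibration takes no time and is no camera call; for the wrist camera it gives the pose at the moment of the call.
- arm.sign_off(): hands the job in, once; it reports no verdict.
The state is a dict: "clock": time; "joints": joint angles; "dq": joint speeds; "joint_efforts": joint torques, N m; "position": TCP position; "ee_rot": TCP orientation; "force": force on the tool from outside, world axes, zero at the start; "ft_torque": the same for the moment, N m; "width": opening from 0.0 (shut) to 1.0 (fully open).
Only numpy, scipy, OpenCV 4.12 (cv2) and the standard library are available. Lean on these libraries where they do the work, as an engineer would, in place of code of your own. Each camera call takes 0.05 s, during which the arm holds its last target.

## Working session

There is one attempt and no reset: what is moved stays moved. The work goes in short steps, Python scripts to look and compute and a shell command to move; the robot and the scene stay as the last step left them, time stands still between calls to the robot, and variables do not carry over. Pictures are saved under pics/ and viewed, and the job is handed in when it is done.

```bash
mkdir -p pics
python3 - <<'E'
from cell import arm
import cv2
s=arm.observe();print(s)
for n in ("top","scene"):
    im=arm.get_image(n);cv2.imwrite(f"pics/{n}0.png",im[:,:,::-1])
    c=arm.get_calibration(n);print(n,c)
E
```

```text
{'clock': 0.0, 'joints': array([-1.24261776,  0.43519769,  0.02495207,  1.574094  , -0.01157435,
        1.13397019, -0.07510587]), 'dq': array([-0.00042016,  0.00060016,  0.00046061,  0.00174686,  0.00188287,
        0.00016733, -0.00085727]), 'joint_efforts': array([-6.58333556e-04, -6.67824841e+01,  9.84962024e-01, -3.14456928e+01,
       -6.05185842e-02,  4.27580858e-02,  1.34254760e-04]), 'position': array([0.26081999, 0.56740734, 0.21416165]), 'ee_rot': array([-6.71478186e-01, -3.06881360e+00,  2.37916207e-03]), 'force': array([-0.38023232, -0.26236642, -0.05245385]), 'ft_torque': array([-0.04487431, -0.02598479,  0.02224696]), 'width': 1.0006896520271986}
top {'intrinsics': array([[502.33500648,   0.        , 319.21930629],
       [  0.        , 502.33500648, 196.9856708 ],
       [  0.        ,   0.        ,   1.        ]]), 'distortion': array([-0.0014146,  0.       ,  0.       ,  0.       ,  0.       ]), 'extrinsics': array([[ 0.01005351, -0.99516808,  0.09766999,  0.37751462],
       [-0.99986112, -0.0113029 , -0.01224699,  0.01329281],
       [ 0.01329177, -0.0975333 , -0.9951435 ,  1.72390758],
       [ 0.        ,  0.        ,  0.        ,  1.        ]])}
scene {'intrinsics': array([[431.74509941,   0.        , 317.48569167],
       [  0.        , 431.74509941, 196.33270626],
       [  0.        ,   0.        ,   1.        ]]), 'distortion': array([-0.053107,  0.      ,  0.      ,  0.      ,  0.      ]), 'extrinsics': array([[ 0.25357379,  0.67592085, -0.6919764 ,  1.44505046],
       [ 0.96728551, -0.18286532,  0.17583804, -0.23274609],
       [-0.00768589, -0.71392666, -0.7001783 ,  0.97650263],
       [ 0.        ,  0.        ,  0.        ,  1.        ]])}
```

View pics/top0.png

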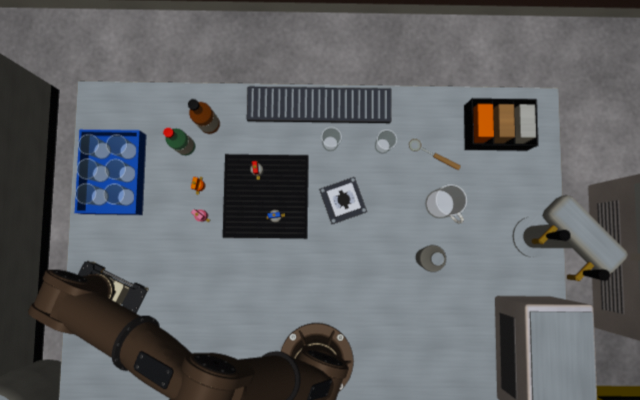

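View pics/scene0.png

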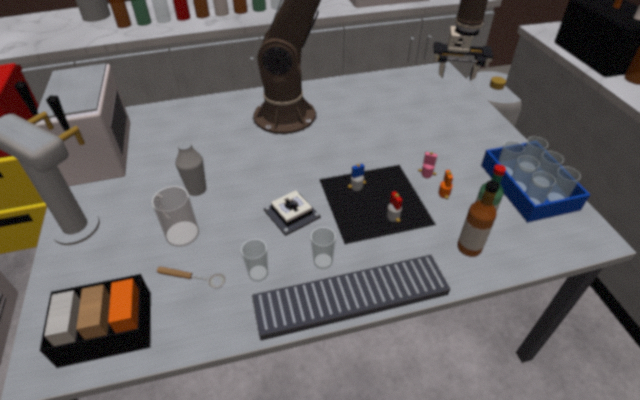

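Seen in the top view: the red coupler is on the mat at (257,170), the blue spare at (275,215), the socket at (344,200) and the glasses at (331,139) and (386,141). The possible mix-ups are the orange look-alike (198,184), the pink one (201,215) and the red bottle cap (169,133). Only (257,170) is red, on the mat and shaped like a coupler. I'll confirm that in a crop and measure it.

```bash
cat > h.py <<'E'
import numpy as np,cv2
def ray(c,px):
    u=cv2.undistortPoints(np.array(px,float).reshape(-1,1,2),c["intrinsics"],c["distortion"]).reshape(-1,2)
    T=c["extrinsics"];d=np.c_[u,np.ones(len(u))]@T[:3,:3].T
    return T[:3,3],d
def onz(c,px,z):
    o,d=ray(c,px);return o+d*((z-o[2])/d[:,2])[:,None]
def blobs(m,minA=15):
    n,l,st,ce=cv2.connectedComponentsWithStats(m.astype(np.uint8));return [(st[i,4],ce[i],l==i) for i in range(1,n) if st[i,4]>=minA]
E
python3 - <<'E'
from cell import arm
from h import *
t=cv2.imread("pics/top0.png");s=cv2.imread("pics/scene0.png")
a=cv2.resize(t[140:240,180:380],None,fx=4,fy=4,interpolation=cv2.INTER_CUBIC)
cv2.imwrite("pics/c1.png",a)
c=arm.get_calibration("top")
hsv=cv2.cvtColor(t,cv2.COLOR_BGR2HSV)
H,S,V=cv2.split(hsv)
red=((H<6)|(H>174))&(S>150)&(V>80); blue=(H>100)&(H<125)&(S>120)&(V>70)
for nm,m in(("red",red),("blue",blue)):
    m=m.copy(); m[:, :220]=0
    for A,ce,mm in blobs(m,8):
        print(nm,A,ce,onz(c,[ce],0.099)[0])
white=(S<50)&(V>150);w=np.zeros_like(white);w[175:225,315:372]=white[175:225,315:372]
for A,ce,mm in blobs(w,50):
    r=cv2.minAreaRect(np.argwhere(mm)[:,::-1].astype(np.float32));p=onz(c,cv2.boxPoints(r),0.0435);print("roof",A,r,p.mean(0),np.linalg.norm(np.diff(p,axis=0),axis=1),np.degrees(np.arctan2(*(p[1]-p[0])[[1,0]])))
E
```

```text
red 48 [254.64583333 166.66666667] [0.63403902 0.20508728 0.099     ]
blue 49 [273.42857143 214.73469388] [0.47761379 0.14087012 0.099     ]
roof 526 ((343.3954162597656, 199.0369415283203), (26.625608444213867, 26.57013702392578), 70.55996704101562) [ 0.53655136 -0.08876302  0.0435    ] [0.08981789 0.08982536 0.08939871] -69.815772684712
```

View pics/c1.png

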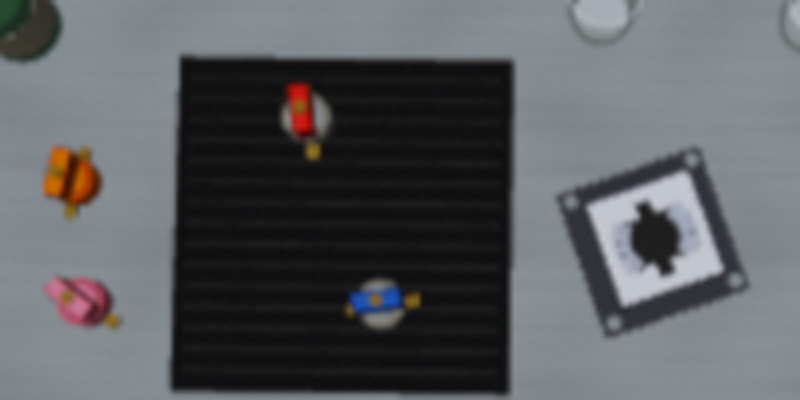

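The crop confirms the red coupler at (257,170) standing on the mat; the orange and pink ones are off it. The roof measures 90 × 90 mm at about 20°. Next I'll check where the wrist camera sits before moving.

Run:
```python
from cell import arm
from h import *
from scipy.spatial.transform import Rotation as R
s=arm.observe();c=arm.get_calibration("wrist");T=np.eye(4);T[:3,:3]=R.from_rotvec(s['ee_rot']).as_matrix();T[:3,3]=s['position']
print(np.linalg.inv(T)@c["extrinsics"],c["intrinsics"],c["distortion"])
print(T)
t=arm.get_calibration("top")
for n,p,z in(("red lug",(180+313/4,140+150/4),.02),("bottle brown top",(193,104),.2),("green top",(169,133),.15),("glassa",(331,139),0.05),("glassb",(386,141),.05),("shaker",(432,258),.15)):print(n,onz(t,[p],z))
```

```text
[[ 5.27763646e-04 -9.55040820e-01 -2.96473865e-01  8.00403497e-02]
 [ 9.99999756e-01  6.39667770e-04 -2.80447366e-04 -2.64402405e-04]
 [ 4.57483459e-04 -2.96473645e-01  9.55040925e-01 -1.69910411e-01]
 [ 0.00000000e+00  0.00000000e+00  0.00000000e+00  1.00000000e+00]] [[278.59783304   0.         324.35812216]
 [  0.         278.59783304 195.48828882]
 [  0.           0.           1.        ]] [-0.00055641  0.          0.          0.          0.        ]
[[-9.08595210e-01  4.17677545e-01 -4.60834029e-04  2.60845539e-01]
 [ 4.17677774e-01  9.08594219e-01 -1.34997785e-03  5.67420098e-01]
 [-1.45144301e-04 -1.41906354e-03 -9.99998983e-01  2.14233905e-01]
 [ 0.00000000e+00  0.00000000e+00  0.00000000e+00  1.00000000e+00]]
red lug [[0.60926153 0.2012754  0.02      ]]
bottle brown top [[0.81176559 0.38805812 0.2       ]]
green top [[0.73074582 0.47307111 0.15      ]]
glassa [[ 0.73964155 -0.04523653  0.05      ]]
glassb [[ 0.73516418 -0.23189695  0.05      ]]
shaker [[ 0.34465976 -0.35999422  0.15      ]]
```

```bash
python3 -m crank '[[1,0.07,-0.07,0.01,0.05],[1,0.075,-0.07,0.01,0.05],[1,0.075,-0.07,0.01,0.05],[1,0.075,-0.07,0.01,0.05],[1,0.075,-0.07,0.01,0.05],[1,0.075,-0.07,0.01,0.05],[1,0.075,-0.07,0.01,0.05],[1,0.075,-0.07,0.01,0.05]]' 30 && python3 -m crank '[[1,0.075,-0.07,0,0.05],[1,0.075,-0.07,0,0.05],[1,0.075,-0.07,0,0.05],[1,0.05,-0.06,0,0.03],[1,0.02,-0.01,0,0],[1,0,0,0,0],[1,0,0,0,0],[1,0,0,0,0]]'
python3 - <<'E'
from cell import arm
from h import *
c=arm.get_calibration("wrist");np.save("w1.npy",c["extrinsics"])
im=arm.get_image("wrist")[:,:,::-1];cv2.imwrite("pics/w1.png",im)
E
```

```text
clock: 0.77
position: [0.5, 0.3421, 0.2469]
ee_rot: [-0.014, -3.141, 0.0]
force: [1.1, 0.8, 0.9]
width: 1.0
clock: 1.43
position: [0.6158, 0.2335, 0.2466]
ee_rot: [0.279, -3.128, -0.001]
force: [-0.3, 0.2, -0.0]
width: 1.002
```

View pics/w1.png

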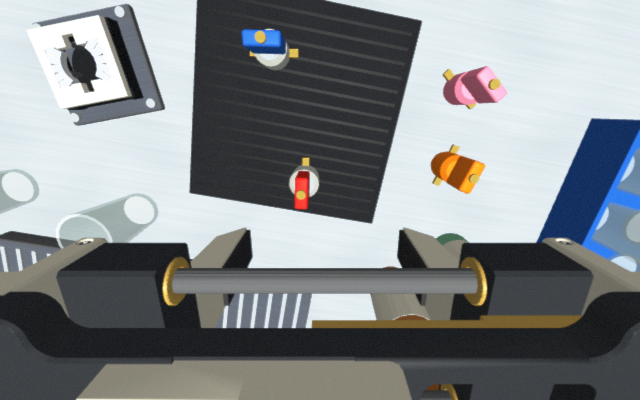

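Wrist view: the red coupler is at (302,188) with its near lug at (306,161), the blue spare is at (265,45) and the socket is at (80,63).

Run:
```python
from h import *
im=cv2.imread("pics/w1.png")
a=cv2.resize(im[145:225,260:345],None,fx=7,fy=7,interpolation=cv2.INTER_CUBIC)
b=cv2.resize(im[0:130,20:170],None,fx=4.3,fy=4.3,interpolation=cv2.INTER_CUBIC)
cv2.imwrite("pics/c2.png",a);cv2.imwrite("pics/c3.png",b)
```

```text
(no output)
```

View pics/c2.png

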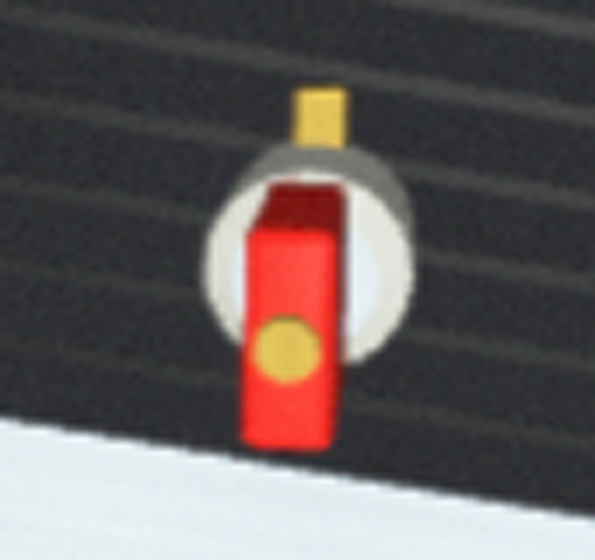

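View pics/c3.png

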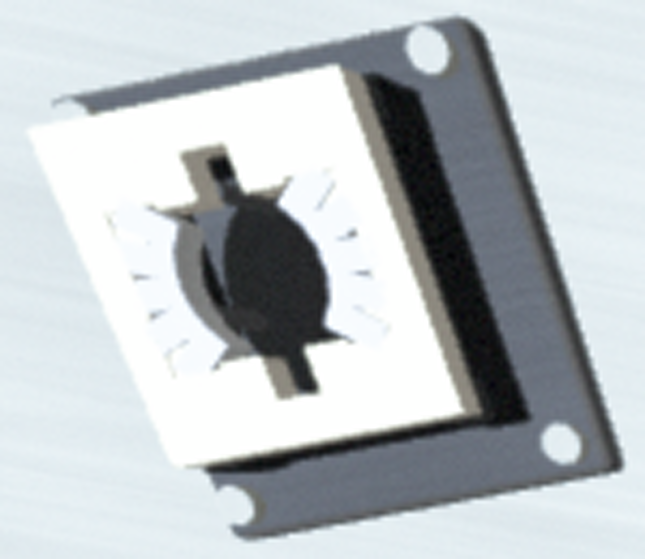

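```bash
cat > red.py <<'E'
from cell import arm
from h import *
def meas(im,E,ztop,roi):
    c=dict(arm.get_calibration("wrist"));c["extrinsics"]=E
    H,S,V=cv2.split(cv2.cvtColor(im,cv2.COLOR_BGR2HSV))
    m=((H<8)|(H>172))&(S>130)&(V>170)|((H>12)&(H<32)&(S>90)&(V>120))
    z=np.zeros_like(m);x0,y0,x1,y1=roi;z[y0:y1,x0:x1]=m[y0:y1,x0:x1]
    for A,ce,mm in sorted(blobs(z,60),key=lambda t:-t[0])[:1]:
        pts=np.argwhere(mm)[:,::-1].astype(np.float32)
        w=onz(c,pts,ztop)[:,:2].astype(np.float64)
        ct=max(cv2.findContours(mm.astype(np.uint8),cv2.RETR_EXTERNAL,cv2.CHAIN_APPROX_NONE)[0],key=len).reshape(-1,2)
        r=cv2.minAreaRect((onz(c,ct,ztop)[:,:2]*1000).astype(np.float32))
        cov=np.cov((w-w.mean(0)).T);ev,vec=np.linalg.eigh(cov);v=vec[:,1];v=v*np.sign(v[0])
        print("A",A,"px",ce,"mean",w.mean(0),"rect",r,"pca angle",np.degrees(np.arctan2(v[1],v[0])),"len",np.sqrt(12*ev))
    return c
E
python3 - <<'E'
from red import *
im=cv2.imread("pics/w1.png");c=meas(im,np.load("w1.npy"),.099,(285,165,325,220))
g=lambda x,y:(260+x/7-.5,145+y/7-.5)
print("lug",onz(c,[g(321,90)],.024)); print("button",onz(c,[g(287,350)],.1))
print("quad",onz(c,[g(248,232),g(336,232),g(243,445),g(331,450)],.099))
k=lambda x,y:(20+x/4.3-.5,y/4.3-.5)
q=onz(c,[k(205,148),k(293,395)],.0435);print("slots",q,q.mean(0)[:2],np.degrees(np.arctan2(*(q[0]-q[1])[[1,0]])),np.linalg.norm(q[0]-q[1]))
q=onz(c,[k(30,130),k(343,66),k(482,412),k(182,467)],.0435);print("roof",q,q.mean(0)); print(np.linalg.norm(np.roll(q,1,0)-q,axis=1))
for i in range(4):
  d=q[(i+1)%4]-q[i];print(np.degrees(np.arctan2(d[1],d[0])))
E
```

```text
A 387 px [301.01808786 192.81136951] mean [0.63541165 0.2083975 ] rect ((635.4006958007812, 208.47207641601562), (38.51996994018555, 14.463253021240234), 8.456618309020996) pca angle 8.421817337617652 len [0.01524505 0.03859415]
lug [[0.6056428 0.2039145 0.024    ]]
button [[0.63717248 0.20812929 0.1       ]]
quad [[0.6182637  0.19852861 0.099     ]
 [0.61564964 0.21300304 0.099     ]
 [0.65581174 0.20323488 0.099     ]
 [0.65401459 0.21835067 0.099     ]]
slots [[ 0.50695396 -0.0974358   0.0435    ]
 [ 0.56858154 -0.07786085  0.0435    ]] [ 0.53776775 -0.08764832] -162.37843874552658 0.06466171446168913
roof [[ 0.51095811 -0.1445437   0.0435    ]
 [ 0.47987873 -0.05872735  0.0435    ]
 [ 0.56354914 -0.02355921  0.0435    ]
 [ 0.59510332 -0.1117471   0.0435    ]] [ 0.53737232 -0.08464434  0.0435    ]
[0.09031075 0.09127089 0.09076088 0.09366307]
109.90844133656378
22.797871756031324
-70.31247801955207
-158.7060519832626
```

```bash
python3 -m crank '[[1,0.025,-0.03,0,-0.03],[1,0.024,-0.033,0,0],[1,0,0,-0.07,0],[1,0,0,-0.08,0],[1,0,0,-0.08,0],[1,0,0,-0.08,0],[1,0,0,-0.04,0],[1,0,0,0,0]]' 35
```

```text
clock: 2.15
position: [0.6337, 0.2062, 0.1026]
ee_rot: [0.228, -3.126, 0.003]
force: [-0.9, -0.2, -0.4]
width: 1.002
```

```bash
python3 -m crank '[[1,0.004,0.005,0,0],[1,0,0,-0.033,0],[1,0,0,-0.033,0],[1,0,0,0,0],[1,0,0,0,0],[0,0,0,0,0],[0,0,0,0,0],[0,0,0,0,0]]' 35; python3 -m crank '[[0,0,0,0,0],[0,0,0,0,0],[0,0,0,0,0],[0,0,0,0,0],[0,0,0,0,0],[0,0,0,0,0],[0,0,0,0,0],[0,0,0,0,0]]'
python3 - <<'E'
from cell import arm
print(arm.observe())
E
```

```text
clock: 2.82
position: [0.6389, 0.209, 0.0818]
ee_rot: [-0.227, 3.132, 0.001]
force: [-0.6, -0.1, -0.2]
width: 0.831
clock: 3.48
position: [0.6382, 0.2087, 0.0805]
ee_rot: [0.228, -3.133, 0.0]
force: [-0.3, -0.5, -0.4]
width: 0.25
{'clock': 3.4833, 'joints': array([-0.4217176 ,  0.63138551,  0.04096099,  1.59318593, -0.03046241,
        0.91774137,  1.34579128]), 'dq': array([ 1.10524683e-04,  8.46971684e-04, -5.97504029e-04, -1.54428821e-03,
        1.08339063e-03,  3.06730650e-03,  5.63641802e-05]), 'joint_efforts': array([ 3.75949356e-03, -7.69724536e+01,  1.76557962e+00, -2.75139499e+01,
        2.74376187e-02,  9.12426249e-02, -1.96445562e-04]), 'position': array([0.63820121, 0.20868074, 0.08049707]), 'ee_rot': array([ 2.27757240e-01, -3.13322795e+00,  1.80488342e-05]), 'force': array([-0.30561276, -0.53440661, -0.38575082]), 'ft_torque': array([0.02146381, 0.01915503, 0.05131502]), 'width': 0.24982566104923146}
```

```bash
python3 -m crank '[[0,0,0,0,0],[0,0,0,0,0],[0,0,0,0,0],[0,0,0,0,0],[0,0,0,0,0],[0,0,0,0,0],[0,0,0.02,0,0],[0,0,0,0.02,0]]' 40; python3 -m crank '[[0,0,0,0.06,0],[0,0,0,0.07,0],[0,0,0,0.07,0],[0,0,0,0.07,0],[0,0,0,0.05,0],[0,0,0,0,0],[0,0,0,0,0],[0,0,0,0,0]]'
python3 - <<'E'
from cell import arm
from h import *
c=arm.get_calibration("wrist");np.save("w2.npy",c["extrinsics"])
im=arm.get_image("wrist")[:,:,::-1];cv2.imwrite("pics/w2.png",im);s=arm.observe();print(s["force"],s["position"],s["ee_rot"])
E
```

```text
clock: 4.15
position: [0.6374, 0.2176, 0.0875]
ee_rot: [0.228, -3.131, 0.0]
force: [-0.0, 0.9, -1.9]
width: 0.168
clock: 4.82
position: [0.6375, 0.2168, 0.2156]
ee_rot: [0.228, -3.132, 0.0]
force: [-0.9, -0.8, -1.5]
width: 0.164
[ 0.27239493  0.33916792 -1.92990957] [0.63723588 0.21663081 0.2149846 ] [ 2.27953825e-01 -3.13078597e+00  9.66765080e-04]
```

View pics/w2.png

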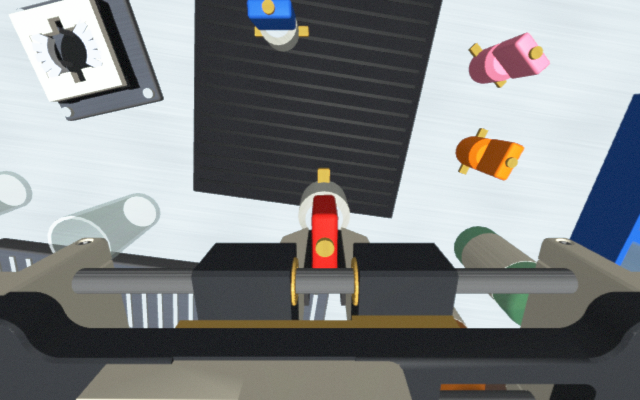

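```bash
cat > inhand.py <<'E'
import sys
from cell import arm
from h import *
from scipy.spatial.transform import Rotation as R
def inhand(im,E,s,und=-0.0755,roi=(305,235,345,262)):
    c=dict(arm.get_calibration("wrist"));c["extrinsics"]=E
    H,S,V=cv2.split(cv2.cvtColor(im,cv2.COLOR_BGR2HSV))
    br=((H>14)&(H<32)&(S>100)&(V>110))
    T=R.from_rotvec(s["ee_rot"]).as_matrix();p=s["position"]
    out={}
    for nm,r,h in(("button",(305,235,345,265),.095),("lug",(305,150,345,192),None)):
        z=np.zeros_like(br);z[r[1]:r[3],r[0]:r[2]]=br[r[1]:r[3],r[0]:r[2]]
        b=sorted(blobs(z,10),key=lambda t:-t[0])
        if not b: print(nm,"none");continue
        A,ce,mm=b[0]
        if nm=="lug":
            ys,xs=np.where(mm); y=ys.min(); ce=np.array([xs[ys<=y+2].mean(),y-.5]);h=.019
        w=onz(c,[ce],p[2]+und+h)[0];print(nm,A,ce,"world",w,"tool",T.T@(w-p))
E
python3 - <<'E'
from inhand import *
s=arm.observe();inhand(cv2.imread("pics/w2.png"),np.load("w2.npy"),s)
im=cv2.imread("pics/w2.png");cv2.imwrite("pics/c4.png",cv2.resize(im[155:275,270:380],None,fx=5,fy=5,interpolation=cv2.INTER_CUBIC))
c=arm.get_calibration("top")
E
```

```text
button 272 [324.45955882 246.97794118] world [0.63658626 0.21634635 0.2344846 ] tool [ 0.00073383 -0.00019577 -0.0194981 ]
lug 185 [323.31428571 167.5       ] world [0.60385293 0.2105183  0.1584846 ] tool [ 0.0337717  -0.00118804  0.05658705]
```

View pics/c4.png

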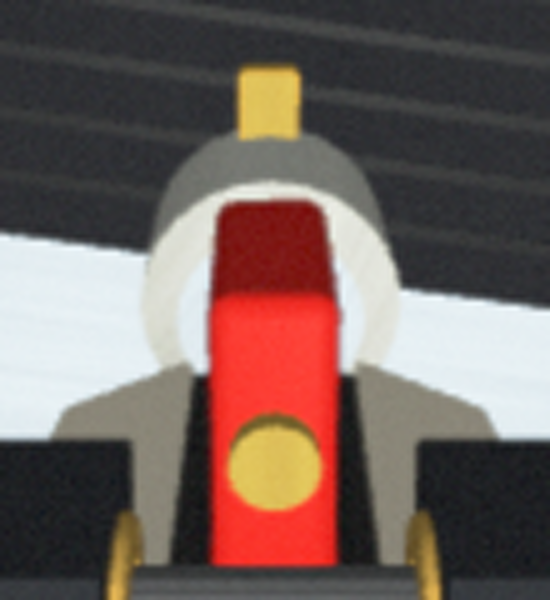

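The coupler is held (weight about 1.9 N), square in the jaws, with its axis roughly 2 mm from the TCP on tool +x. I'll go past the socket first so it lies mid-image.

```bash
python3 -m crank '[[0,0,-0.05,0,0.02],[0,0,-0.08,0,0.02],[0,0,-0.08,0,0.02],[0,0,-0.08,0,0.02],[0,0,-0.08,0,0.02],[0,0,-0.08,0,0.02],[0,0,-0.08,0,0.02],[0,0,-0.08,0,0.02]]' 40; python3 -m crank '[[0,-0.01,-0.08,0,0.02],[0,-0.02,-0.05,0,0.018],[0,0,-0.02,0,0],[0,0,0,0,0],[0,0,0,0,0],[0,0,0,0,0],[0,0,0,0,0],[0,0,0,0,0]]'
python3 - <<'E'
from cell import arm
from h import *
s=arm.observe();print(s["clock"],s["force"],s["position"],s["ee_rot"],s["joints"])
c=arm.get_calibration("wrist");np.save("w3.npy",c["extrinsics"])
im=arm.get_image("wrist")[:,:,::-1];cv2.imwrite("pics/w3.png",im)
E
```

```text
clock: 5.53
position: [0.6371, -0.0287, 0.2149]
ee_rot: [0.491, -3.1, -0.001]
force: [1.2, -0.4, -1.2]
width: 0.165
clock: 6.2
position: [0.6265, -0.0855, 0.2163]
ee_rot: [0.554, -3.092, -0.001]
force: [0.3, 0.7, -2.1]
width: 0.162
6.2 [ 0.3166116   0.70937241 -2.05509908] [ 0.62647165 -0.08547618  0.21633223] [ 5.54302570e-01 -3.09218182e+00 -1.07594715e-03] [ 0.01181087  0.44502509  0.05849293  1.55395165 -0.02835145  1.14371441
  2.00191842]
```

View pics/w3.png

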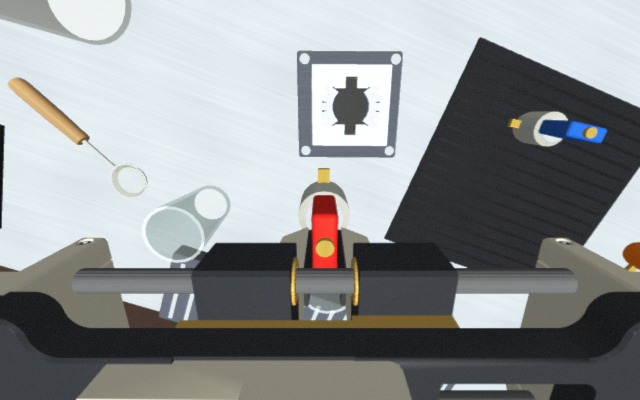

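Socket hole at (351,105), slots running nearly vertical in the image. I'll crop it and measure.

Run:
```python
from cell import arm
from h import *
from scipy.spatial.transform import Rotation as R
im=cv2.imread("pics/w3.png");c=arm.get_calibration("wrist");c["extrinsics"]=np.load("w3.npy")
s=arm.observe();T=R.from_rotvec(s["ee_rot"]).as_matrix();print("jaw yaw",np.degrees(np.arctan2(T[1,1],T[0,1])))
cv2.imwrite("pics/c5.png",cv2.resize(im[40:170,285:415],None,fx=4.6,fy=4.6,interpolation=cv2.INTER_CUBIC))
H,S,V=cv2.split(cv2.cvtColor(im,cv2.COLOR_BGR2HSV))
r=(slice(45,160),slice(295,405))
# roof outer edge: white mask filled
w=np.zeros(V.shape,np.uint8);w[r]=((V>170)&(S<60))[r]
n,l,st,ce=cv2.connectedComponentsWithStats(w)
i=l[80,335] or l[75,325];print("lab",i,st[i])
m=(l==i).astype(np.uint8);ct=max(cv2.findContours(m,cv2.RETR_EXTERNAL,cv2.CHAIN_APPROX_NONE)[0],key=len).reshape(-1,2)
q=onz(c,ct,.0435)[:,:2]*1000
rr=cv2.minAreaRect(q.astype(np.float32));print("roof rect",rr)
d=np.zeros(V.shape,np.uint8);d[65:145,315:388]=(V<120)[65:145,315:388]
b=sorted(blobs(d,100),key=lambda t:-t[0])[0]
pts=np.argwhere(b[2])[:,::-1].astype(float);print("dark",b[0],b[1])
q=onz(c,pts,.0435)[:,:2];qc=q-q.mean(0);ev,vec=np.linalg.eigh(np.cov(qc.T));v=vec[:,1]*np.sign(vec[0,1]);
a=qc@v;p=qc@np.array([-v[1],v[0]])
print("center",q.mean(0),"ang",np.degrees(np.arctan2(v[1],v[0])),"ext",a.min(),a.max(),p.min(),p.max())
for lo,hi in((-.034,-.025),(.025,.034)):
    k=(a>lo)&(a<hi);print("slot",q[k].mean(0),k.sum())
print(onz(c,[[0,0]],0)[0]*0, "cam",c["extrinsics"][:3,3])
```

```text
jaw yaw 110.30164971954531
lab 3 [ 311   54   90   92 5111]
roof rect ((531.370849609375, -84.35997009277344), (100.3916244506836, 100.06853485107422), 20.35634994506836)
dark 1294 [350.13446677 105.36476043]
center [ 0.5370445  -0.08701645] ang 19.800322558122843 ext -0.03096551507424156 0.03152629154912228 -0.020106553346845357 0.02002494510044123
slot [ 0.51049455 -0.09643043] 62
slot [ 0.56379461 -0.07706713] 60
[ 0. -0.  0.] cam [ 0.55133226 -0.11376839  0.38622819]
```

View pics/c5.png

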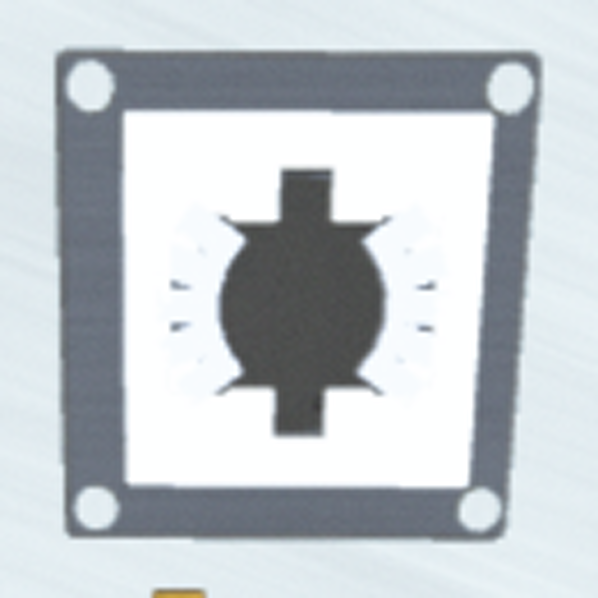

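Socket axis at (0.5370, -0.0870), slots at 19.9°, and the extents match the stated sizes (64 mm slot span, 43 mm hole). I'll move above it and hover.

```bash
python3 -m crank '[[0,-0.05,0,0,0],[0,-0.07,0,0,0],[0,-0.06,0,-0.03,0],[0,-0.038,0,-0.05,0],[0,0,0,-0.07,0],[0,0,0,-0.06,0],[0,0,0,0,0],[0,0,0,0,0]]' 40
python3 - <<'E'
from cell import arm
from h import *
s=arm.observe();print(s["clock"],s["force"],s["position"],s["ee_rot"],s["joints"])
c=arm.get_calibration("wrist");np.save("w4.npy",c["extrinsics"])
im=arm.get_image("wrist")[:,:,::-1];cv2.imwrite("pics/w4.png",im)
cv2.imwrite("pics/c6.png",cv2.resize(im[100:260,220:430],None,fx=3.7,fy=3.7,interpolation=cv2.INTER_CUBIC))
E
```

```text
clock: 6.92
position: [0.5385, -0.0868, 0.1322]
ee_rot: [0.551, -3.091, -0.001]
force: [0.6, -0.2, -0.7]
width: 0.165
6.9167 [ 0.56365923 -0.19517398 -0.68797374] [ 0.53848555 -0.0867833   0.13219865] [ 5.51475212e-01 -3.09067213e+00 -9.95875860e-04] [ 0.02885156  0.39313975  0.04395012  1.87053393 -0.02196236  0.880576
  2.00741866]
```

View pics/c6.png

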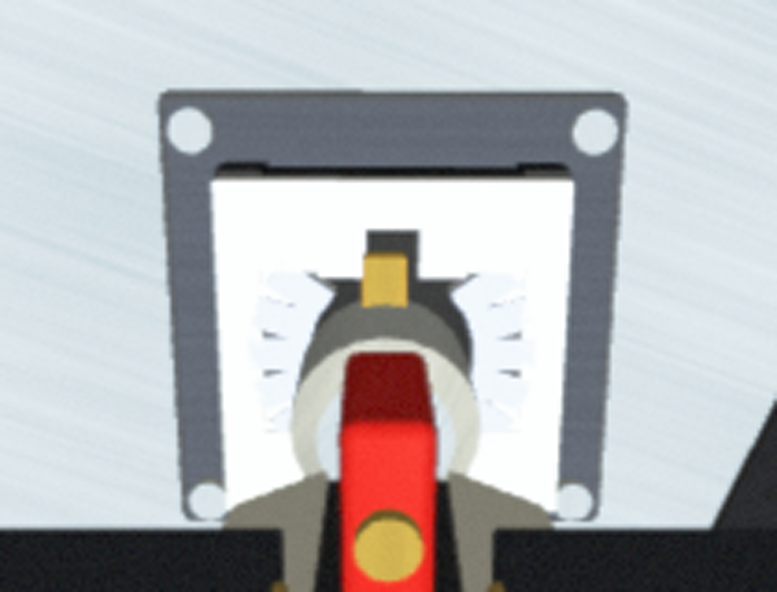

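Lug is 1–1.5 mm to the left of the slot centre, which matches the TCP being 1.2 mm short in y. I'll correct that, then lower slowly.

```bash
python3 -m crank '[[0,0.0015,0.004,-0.005,0],[0,0,0,-0.005,0],[0,0,0,-0.005,0],[0,0,0,-0.005,0],[0,0,0,0,0],[0,0,0,0,0],[0,0,0,0,0],[0,0,0,0,0]]' 40
python3 - <<'E'
from cell import arm
from h import *
s=arm.observe();print(s["clock"],s["force"],s["position"],s["ee_rot"])
c=arm.get_calibration("wrist");np.save("w5.npy",c["extrinsics"])
im=arm.get_image("wrist")[:,:,::-1];cv2.imwrite("pics/w5.png",im)
cv2.imwrite("pics/c7.png",cv2.resize(im[120:260,240:410],None,fx=4.2,fy=4.2,interpolation=cv2.INTER_CUBIC))
E
```

```text
clock: 7.63
position: [0.5397, -0.0857, 0.1246]
ee_rot: [-0.551, 3.093, 0.0]
force: [-0.1, 0.4, -2.1]
width: 0.166
7.6333 [-0.06487711  0.41392903 -2.13678225] [ 0.53967668 -0.0857428   0.12462483] [-5.50523919e-01  3.09286176e+00  4.03299019e-05]
```

View pics/c7.png

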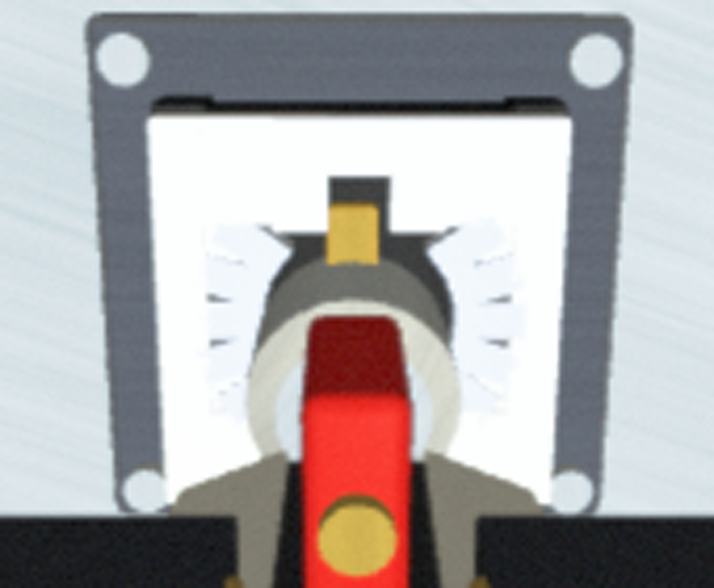

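Run:
```python
from cell import arm
from h import *
from scipy.spatial.transform import Rotation as R
c=arm.get_calibration("wrist");c["extrinsics"]=np.load("w5.npy");s=arm.observe();T=R.from_rotvec(s["ee_rot"]).as_matrix();p=s["position"]
k=lambda x,y:(240+x/4.2-.5,120+y/4.2-.5)
f=lambda q,z:(T.T@(onz(c,[k(*q)],z)[0]-p)*1000).round(2)
u=p[2]-.0745
print("slot end",f((359.5,178),.0435),"lug end",f((353,205),u+.019),"button",f((357,536),u+.096))
print("roof corners",f((150,114),.0435),f((572,117),.0435), "handle top far edge",f((305,395),u+.094),f((410,395),u+.094))
print("plate far corners", f((88,18),.012),f((632,18),.012))
```

```text
slot end [34.5   0.11 81.12] lug end [33.84 -1.2  55.5 ] button [  2.31  -0.35 -21.5 ]
roof corners [ 48.23 -44.54  81.12] [47.66 45.39 81.12] handle top far edge [ 22.76  -7.5  -19.5 ] [ 22.78   6.92 -19.5 ]
plate far corners [ 66.53 -63.46 112.62] [ 66.6   63.91 112.62]
```

```bash
python3 -m crank '[[0,0.001,0.0025,0,-0.015],[0,0,0,-0.004,0],[0,0,0,-0.004,0],[0,0,0,-0.004,0],[0,0,0,-0.004,0],[0,0,0,-0.003,0],[0,0,0,0,0],[0,0,0,0,0]]' 40; python3 -m crank '[[0,0,0,-0.003,0],[0,0,0,-0.003,0],[0,0,0,-0.003,0],[0,0,0,-0.003,0],[0,0,0,-0.003,0],[0,0,0,0,0],[0,0,0,0,0],[0,0,0,0,0]]'
```

```text
clock: 8.35
position: [0.5399, -0.0847, 0.1168]
ee_rot: [0.526, -3.097, -0.0]
force: [-0.6, 0.1, -1.4]
width: 0.166
clock: 9.02
position: [0.5401, -0.0847, 0.111]
ee_rot: [-0.526, 3.097, 0.0]
force: [0.3, 0.1, -1.4]
width: 0.166
```

```bash
python3 -m crank '[[0,0,0,-0.0025,0],[0,0,0,-0.0025,0],[0,0,0,-0.0025,0],[0,0,0,-0.0025,0],[0,0,0,0,0],[0,0,0,0,0],[0,0,0,0,0],[0,0,0,0,0]]' 40
python3 - <<'E'
from cell import arm
from h import *
s=arm.observe();print(s["clock"],s["force"],s["position"],s["ft_torque"])
im=arm.get_image("wrist")[:,:,::-1];cv2.imwrite("pics/w6.png",im)
cv2.imwrite("pics/c8.png",cv2.resize(im[120:260,240:410],None,fx=4.2,fy=4.2,interpolation=cv2.INTER_CUBIC))
E
```

```text
clock: 9.68
position: [0.5401, -0.0847, 0.107]
ee_rot: [-0.526, 3.097, 0.0]
force: [-0.8, -0.7, -2.3]
width: 0.163
9.6833 [-0.81499248 -0.72758312 -2.29444966] [ 0.54008369 -0.08470227  0.10699738] [ 0.05579632  0.06508843 -0.00800083]
```

View pics/c8.png

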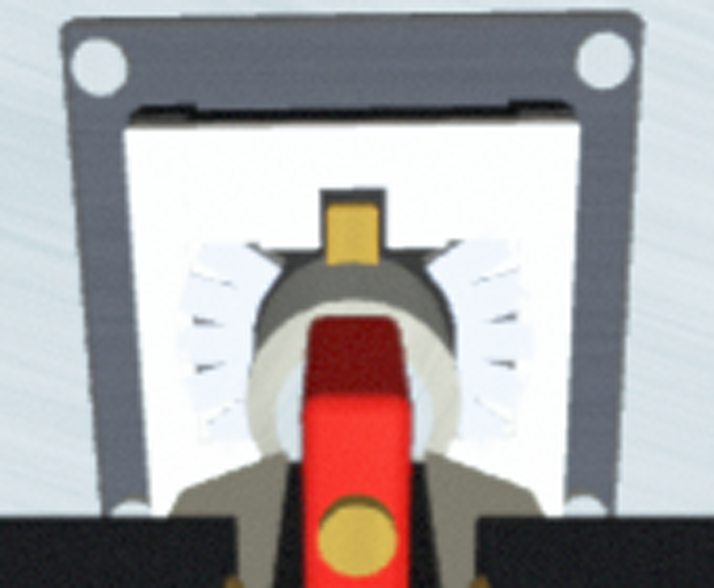

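Lug centred in the slot now (353 in the crop for both), no contact force. Continuing down in 1 mm steps.

```bash
python3 -m crank '[[0,0,0,-0.003,0],[0,0,0,-0.003,0],[0,0,0,-0.003,0],[0,0,0,-0.003,0],[0,0,0,0,0],[0,0,0,0,0],[0,0,0,0,0],[0,0,0,0,0]]' 40;  python3 -m crank '[[0,0,0,-0.0025,0],[0,0,0,-0.0025,0],[0,0,0,-0.0025,0],[0,0,0,-0.0025,0],[0,0,0,0,0],[0,0,0,0,0],[0,0,0,0,0],[0,0,0,0,0]]'
```

```text
clock: 10.4
position: [0.5401, -0.0847, 0.1022]
ee_rot: [-0.526, 3.097, 0.0]
force: [0.2, 0.1, -1.1]
width: 0.167
clock: 11.07
position: [0.5401, -0.0847, 0.0982]
ee_rot: [-0.526, 3.097, 0.0]
force: [-0.1, -1.0, -1.8]
width: 0.172
```

```bash
python3 -m crank '[[0,0,0,-0.003,0],[0,0,0,-0.003,0],[0,0,0,-0.003,0],[0,0,0,-0.003,0],[0,0,0,-0.003,0],[0,0,0,0,0],[0,0,0,0,0],[0,0,0,0,0]]' 40;  python3 -m crank '[[0,0,0,-0.0025,0],[0,0,0,-0.0025,0],[0,0,0,-0.0025,0],[0,0,0,0,0],[0,0,0,0,0],[0,0,0,0,0],[0,0,0,0,0],[0,0,0,0,0]]'
```

```text
clock: 11.73
position: [0.5401, -0.0847, 0.0922]
ee_rot: [-0.526, 3.097, 0.0]
force: [-0.7, 0.6, -0.7]
width: 0.165
clock: 12.4
position: [0.54, -0.0847, 0.0892]
ee_rot: [-0.526, 3.097, 0.0]
force: [-0.4, -0.3, -1.9]
width: 0.169
```

```bash
python3 -m crank '[[0,0,0,-0.0025,0],[0,0,0,-0.0025,0],[0,0,0,0,0],[0,0,0,0,0],[0,0,0,0,0],[0,0,0,0,0],[0,0,0,0,0],[0,0,0,0,0]]' 40;  python3 -m crank '[[0,0,0,-0.0015,0],[0,0,0,0,0],[0,0,0,0,0],[0,0,0,0,0],[0,0,0,0,0],[0,0,0,0,0],[0,0,0,0,0],[0,0,0,0,0]]'
python3 - <<'E'
from cell import arm
print(arm.observe()["ft_torque"])
E
```

```text
clock: 13.07
position: [0.5405, -0.0848, 0.0876]
ee_rot: [-0.526, 3.096, -0.0]
force: [0.2, 0.1, 4.6]
width: 0.168
clock: 13.73
position: [0.5409, -0.0849, 0.0875]
ee_rot: [-0.526, 3.095, -0.001]
force: [-0.9, -0.9, 10.1]
width: 0.166
[0.05538252 0.41349598 0.0254908 ]
```

Seated: contact with the floor at TCP z 0.0876, where the geometry predicts it. I'll ease the press off, then turn clockwise, shifting y to keep the coupler axis fixed (it sits about 2.6 mm from the TCP).

```bash
python3 -m crank '[[0,0,0,0.002,0],[0,0,0,0.0015,0],[0,0,0,0,0],[0,0,0,0,0],[0,0,0,0,0],[0,0,0,0,0],[0,0,0,0,0],[0,0,0,0,0]]' 40;  python3 -m crank '[[0,0,-0.00045,0,-0.067],[0,0,-0.00045,0,-0.067],[0,0,-0.00045,0,-0.067],[0,0,0,0,0],[0,0,0,0,0],[0,0,0,0,0],[0,0,0,0,0],[0,0,0,0,0]]'
python3 - <<'E'
from cell import arm
print(arm.observe()["ft_torque"])
E
```

```text
clock: 14.4
position: [0.5399, -0.0847, 0.0878]
ee_rot: [0.526, -3.097, -0.0]
force: [-0.1, 0.1, -2.1]
width: 0.166
clock: 15.07
position: [0.54, -0.0853, 0.0879]
ee_rot: [-0.2, 3.135, 0.0]
force: [-0.3, 0.2, -1.0]
width: 0.165
[ 0.07190864  0.00509973 -0.06504324]
```

```bash
python3 -m crank '[[0,0,-0.00045,0,-0.067],[0,0,-0.00045,0,-0.067],[0,0,-0.00045,0,-0.067],[0,0,-0.00045,0,-0.067],[0,0,-0.00045,0,-0.067],[0,0,-0.00045,0,-0.067],[0,0,0,0,0],[0,0,0,0,0]]' 40;  python3 -m crank '[[0,0,-0.00045,0,-0.067],[0,0,-0.00045,0,-0.067],[0,0,-0.00045,0,-0.067],[0,0,-0.00045,0,-0.067],[0,0,-0.0004,0,-0.05],[0,0,0,0,0],[0,0,0,0,0],[0,0,0,0,0]]'
python3 - <<'E'
from cell import arm
from h import *
s=arm.observe();print(s["ft_torque"])
from scipy.spatial.transform import Rotation as R
T=R.from_rotvec(s["ee_rot"]).as_matrix();print(np.degrees(np.arctan2(T[1,1],T[0,1]))-90)
E
```

```text
clock: 15.73
position: [0.54, -0.0862, 0.0879]
ee_rot: [-0.457, -3.108, 0.0]
force: [-0.1, -0.8, -2.0]
width: 0.17
clock: 16.4
position: [0.54, -0.0872, 0.0879]
ee_rot: [-0.965, -2.99, -0.0]
force: [-0.7, 1.3, -1.8]
width: 0.164
[-0.0279257  -0.02478199  0.03072743]
-35.79257091778059
```

```bash
cat > st.py <<'E'
from cell import arm
from h import *
from scipy.spatial.transform import Rotation as R
s=arm.observe();T=R.from_rotvec(s["ee_rot"]).as_matrix();print("F",s["force"].round(2),"M",s["ft_torque"].round(3),"yaw",round(np.degrees(np.arctan2(T[1,1],T[0,1]))-90,2),"z",s["position"][2].round(5))
E
python3 -m crank '[[0,0,-0.0002,0,-0.033],[0,0,-0.0002,0,-0.033],[0,0,0,0,0],[0,0,0,0,0],[0,0,0,0,0],[0,0,0,0,0],[0,0,0,0,0],[0,0,0,0,0]]' 40; python3 st.py;  python3 -m crank '[[0,0,-0.0002,0,-0.02],[0,0,0,0,-0.02],[0,0,0,0,0],[0,0,0,0,0],[0,0,0,0,0],[0,0,0,0,0],[0,0,0,0,0],[0,0,0,0,0]]'; python3 st.py
```

```text
clock: 17.07
position: [0.54, -0.0874, 0.0879]
ee_rot: [1.072, 2.953, 0.0]
force: [-0.1, 0.8, -2.4]
width: 0.171
F [-0.15  0.76 -2.37] M [-0.032  0.005  0.043] yaw -39.9 z 0.08795
clock: 17.73
position: [0.54, -0.0875, 0.088]
ee_rot: [1.134, 2.93, 0.0]
force: [-0.5, -0.4, -1.7]
width: 0.167
F [-0.47 -0.4  -1.68] M [-0.085 -0.02  -0.037] yaw -42.32 z 0.08795
```

```bash
python3 -m crank '[[0,0,-0.0002,0,-0.017],[0,0,0,0,-0.017],[0,0,0,0,0],[0,0,0,0,0],[0,0,0,0,0],[0,0,0,0,0],[0,0,0,0,0],[0,0,0,0,0]]' 40; python3 st.py;  python3 -m crank '[[0,0,-0.0002,0,-0.017],[0,0,0,0,-0.008],[0,0,0,0,0],[0,0,0,0,0],[0,0,0,0,0],[0,0,0,0,0],[0,0,0,0,0],[0,0,0,0,0]]'; python3 st.py
```

```text
clock: 18.4
position: [0.54, -0.0875, 0.088]
ee_rot: [1.186, 2.909, 0.0]
force: [0.5, -0.4, -1.4]
width: 0.166
F [ 0.53 -0.37 -1.4 ] M [-0.114 -0.042  0.036] yaw -44.36 z 0.08796
clock: 19.07
position: [0.5401, -0.0876, 0.088]
ee_rot: [1.224, 2.893, 0.0]
force: [0.8, 0.9, -2.3]
width: 0.169
F [ 0.79  0.89 -2.26] M [ 0.058 -0.144  0.15 ] yaw -45.86 z 0.08796
```

```bash
python3 -m crank '[[0,0,0,0,-0.017],[0,0,0,0,0],[0,0,0,0,0],[0,0,0,0,0],[0,0,0,0,0],[0,0,0,0,0],[0,0,0,0,0],[0,0,0,0,0]]' 40; python3 st.py
```

```text
clock: 19.73
position: [0.5401, -0.0876, 0.088]
ee_rot: [1.25, 2.882, 0.0]
force: [0.8, 0.7, -1.9]
width: 0.168
F [ 0.78  0.67 -1.92] M [ 0.09  -0.152  0.343] yaw -46.88 z 0.08797
```

Stop found at about 66° (moment 0.34 Nm). I'll relax it half a degree and start rising through the play.

```bash
python3 -m crank '[[0,0,0,0,0.008],[0,0,0,0.0015,0],[0,0,0,0.0015,0],[0,0,0,0.001,0],[0,0,0,0,0],[0,0,0,0,0],[0,0,0,0,0],[0,0,0,0,0]]' 50; python3 st.py
```

```text
clock: 20.4
position: [0.54, -0.0876, 0.0896]
ee_rot: [1.238, 2.887, 0.0]
force: [1.0, -0.2, -2.5]
width: 0.169
F [ 0.96 -0.19 -2.52] M [ 0.186 -0.119  0.31 ] yaw -46.41 z 0.08958
```

```bash
python3 -m crank '[[0,0,0,0.001,0.008],[0,0,0,0.001,0],[0,0,0,0,0],[0,0,0,0,0],[0,0,0,0,0],[0,0,0,0,0],[0,0,0,0,0],[0,0,0,0,0]]' 50; python3 st.py
```

```text
clock: 21.07
position: [0.5401, -0.0876, 0.0904]
ee_rot: [1.226, 2.892, 0.0]
force: [0.5, 0.4, -1.3]
width: 0.167
F [ 0.49  0.44 -1.28] M [ 0.143 -0.103  0.143] yaw -45.93 z 0.0904
```

```bash
python3 -m crank '[[0,0,0,0.001,0],[0,0,0,0.001,0],[0,0,0,0,0],[0,0,0,0,0],[0,0,0,0,0],[0,0,0,0,0],[0,0,0,0,0],[0,0,0,0,0]]' 50; python3 st.py
```

```text
clock: 21.73
position: [0.5401, -0.0876, 0.0912]
ee_rot: [1.226, 2.893, 0.0]
force: [-0.3, 1.2, -1.3]
width: 0.169
F [-0.27  1.17 -1.27] M [ 0.133 -0.168  0.102] yaw -45.93 z 0.09118
```

```bash
python3 -m crank '[[0,0,0,0.001,0],[0,0,0,0.001,0],[0,0,0,0,0],[0,0,0,0,0],[0,0,0,0,0],[0,0,0,0,0],[0,0,0,0,0],[0,0,0,0,0]]' 50; python3 st.py
```

```text
clock: 22.4
position: [0.5399, -0.0875, 0.0918]
ee_rot: [-1.226, -2.892, 0.0]
force: [-0.2, 0.1, -6.6]
width: 0.163
F [-0.23  0.08 -6.55] M [ 0.12  -0.187  0.133] yaw -45.93 z 0.0918
```

Roof contact, about 4.6 N on the lock. Continuing the ramp.

```bash
python3 -m crank '[[0,0,0,0.0004,0],[0,0,0,0.0004,0],[0,0,0,0.0004,0],[0,0,0,0.0004,0],[0,0,0,0.0004,0],[0,0,0,0,0],[0,0,0,0,0],[0,0,0,0,0]]' 50; python3 st.py
```

```text
clock: 23.07
position: [0.5397, -0.0875, 0.0925]
ee_rot: [-1.225, -2.892, 0.0]
force: [1.2, 1.0, -14.1]
width: 0.165
F [  1.15   1.01 -14.13] M [ 0.13  -0.36   0.155] yaw -45.93 z 0.09247
```

```bash
python3 -m crank '[[0,0,0,0.0004,0],[0,0,0,0.0004,0],[0,0,0,0.0002,0],[0,0,0,0,0],[0,0,0,0,0],[0,0,0,0,0],[0,0,0,0,0],[0,0,0,0,0]]' 50; python3 st.py
```

```text
clock: 23.73
position: [0.5397, -0.0876, 0.093]
ee_rot: [-1.225, -2.892, 0.0]
force: [0.9, 0.1, -18.5]
width: 0.171
F [  0.89   0.1  -18.53] M [ 0.045 -0.309  0.132] yaw -45.93 z 0.09295
```

```bash
python3 -m crank '[[0,0,0,0,0],[0,0,0,0,0],[0,0,0,0,0],[0,0,0,0,0],[0,0,0,0,0],[0,0,0,0,0],[0,0,0,0,0],[0,0,0,0,0]]' 50; python3 st.py
```

```text
clock: 24.4
position: [0.5399, -0.0875, 0.093]
ee_rot: [-1.226, -2.892, 0.0]
force: [0.4, 0.4, -20.2]
width: 0.164
F [  0.36   0.38 -20.21] M [ 0.165 -0.159  0.097] yaw -45.93 z 0.09305
```

Held at about 16.5–18 N for roughly a second with the height steady, so no slip. Easing off and lowering to the seat.

```bash
python3 -m crank '[[0,0,0,-0.001,0],[0,0,0,-0.001,0],[0,0,0,-0.001,0],[0,0,0,-0.001,0],[0,0,0,-0.001,0],[0,0,0,-0.001,0],[0,0,0,0,0],[0,0,0,0,0]]' 50; python3 st.py; python3 -m crank '[[0,0,0,-0.002,0],[0,0,0,-0.002,0],[0,0,0,-0.002,0],[0,0,0,-0.0015,0],[0,0,0,0,0],[0,0,0,0,0],[0,0,0,0,0],[0,0,0,0,0]]' 40; python3 st.py
```

```text
clock: 25.07
position: [0.5407, -0.0878, 0.0914]
ee_rot: [1.225, 2.891, 0.001]
force: [-1.5, 1.5, -2.4]
width: 0.169
F [-1.55  1.49 -2.37] M [0.244 0.388 0.189] yaw -45.93 z 0.09136
clock: 25.73
position: [0.5403, -0.0877, 0.0878]
ee_rot: [1.225, 2.892, 0.0]
force: [0.3, -0.2, -1.2]
width: 0.166
F [ 0.27 -0.19 -1.22] M [-0.148 -0.235  0.152] yaw -45.93 z 0.08782
```

```bash
python3 -m crank '[[0,0,0,-0.001,0],[0,0,0,0,0],[0,0,0,0,0],[0,0,0,0,0],[0.4,0,0,0,0],[0.4,0,0,0,0],[0.4,0,0,0,0],[0.4,0,0,0,0]]' 10; python3 st.py; python3 -m crank '[[0.5,0,0,0,0],[0.5,0,0,0,0],[0.5,0,0,0,0],[0.5,0,0,0,0],[0.5,0,0,0,0],[0.5,0,0,0,0],[0.5,0,0,0,0],[0.5,0,0,0,0]]'; python3 st.py
```

```text
clock: 26.4
position: [0.5398, -0.0874, 0.0871]
ee_rot: [-1.225, -2.892, 0.0]
force: [0.1, 0.1, -0.6]
width: 0.384
F [ 0.07  0.08 -0.55] M [-0.05  -0.058 -0.014] yaw -45.92 z 0.08714
clock: 27.07
position: [0.54, -0.0876, 0.0873]
ee_rot: [1.226, 2.893, 0.0]
force: [0.1, 0.6, -0.5]
width: 0.497
F [ 0.09  0.61 -0.53] M [-0.055 -0.005  0.002] yaw -45.93 z 0.08735
```

Released cleanly. Going straight up and checking.

```bash
python3 -m crank '[[0.5,0,0,0.03,0],[0.5,0,0,0.06,0],[0.5,0,0,0.07,0],[0.5,0,0,0.08,0],[0.5,0,0,0.08,0],[0.5,0,0,0.05,0],[0.5,0,0,0,0],[0.5,0,0,0,0]]'; python3 -m crank '[[0.5,0.07,0,0,0],[0.5,0.07,0,0,0],[0.5,0.03,0,0,0],[0.5,0,0,0,0],[0.5,0,0,0,0],[0.5,0,0,0,0],[0.5,0,0,0,0],[0.5,0,0,0,0]]'
python3 - <<'E'
from red import *
E=arm.get_calibration("wrist")["extrinsics"]
im=np.ascontiguousarray(arm.get_image("wrist")[:,:,::-1]);cv2.imwrite("pics/w9.png",im);np.save("w9.npy",E)
t=arm.get_image("top")[:,:,::-1];cv2.imwrite("pics/c9.png",cv2.resize(t[120:240,220:420],None,fx=4,fy=4,interpolation=cv2.INTER_CUBIC))
E
```

```text
clock: 27.73
position: [0.5407, -0.0876, 0.2364]
ee_rot: [1.225, 2.89, 0.002]
force: [-0.3, -0.0, -1.0]
width: 0.501
clock: 28.4
position: [0.6072, -0.0877, 0.2354]
ee_rot: [-1.226, -2.892, -0.0]
force: [-0.9, 0.7, 1.4]
width: 0.5
```

View pics/w9.png

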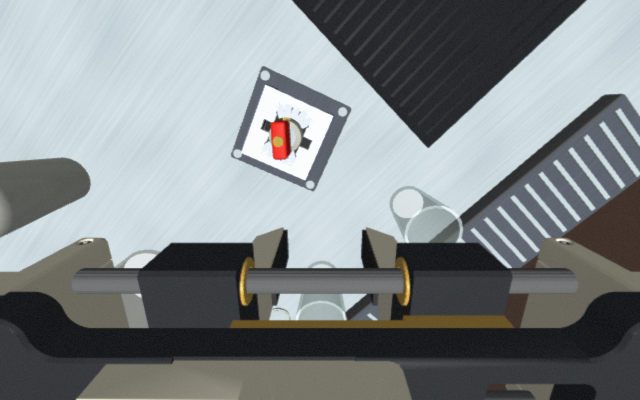

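View pics/c9.png

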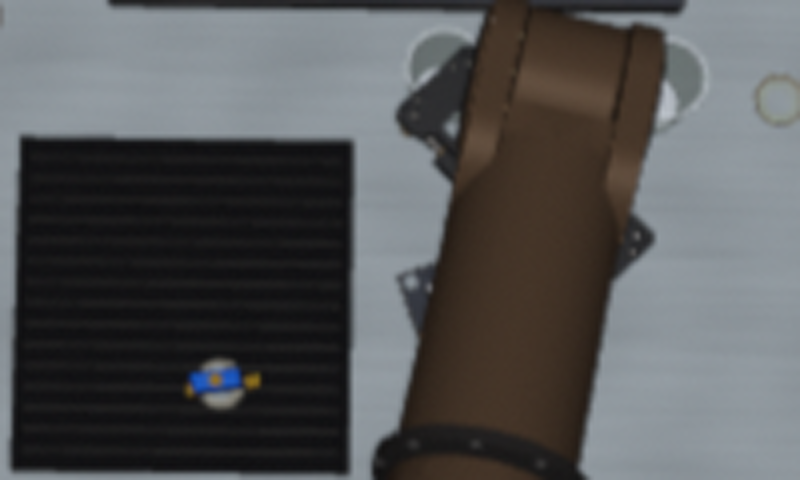

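The coupler is standing in the socket at (280,140), with the handle well off the slots; spare and glasses are unmoved. A quick angle check before handing in.

Run:
```python
from red import *
meas(cv2.imread("pics/w9.png"),np.load("w9.npy"),.106,(255,115,305,165))
```

```text
A 499 px [278.46492986 139.93186373] mean [ 0.53836079 -0.08680303] rect ((538.5183715820312, -87.09171295166016), (14.817157745361328, 37.85264587402344), 45.337554931640625) pca angle -44.47127307498696 len [0.0146766  0.03877195]
```

```bash
python3 -c "
from cell import arm
print(arm.sign_off(), arm.observe()['clock'])"
```

```text
the job is handed in; nothing more can be done
the job is handed in; nothing more can be done
```

The red coupler is seated in the wash socket and turned clockwise to its stop. I proved the lock by pulling, then let go, and handed the job in at about 28.5 s; the hand-in reports no verdict.

**Turn:** I met the stop at about 66° by tool yaw, with a moment of about 0.34 Nm, then eased that back by about 1°. The final picture puts the handle about 64.5° from the slots.

**Pull:** Force on the lock rose through about 4.6 N and 12 N to roughly 16.5–18 N, a little above the 16 N asked. I held that for about a second, with the height steady, then lowered the coupler back to its seat and released it. These are wrist readings at the end of each call, less the coupler's weight and with about ±1 N of noise, so I have no record of the peaks in between.

**Last checks:**
- **Coupler position:** the final picture puts its axis about 1.4 mm from the socket's measured axis, against the 4 mm limit and the camera's 2 mm accuracy.
- **Spare and glasses:** the blue coupler and the glasses look unmoved by eye. I did not measure them, and the arm partly hid the glasses.
- **Shaker:** I did not check it separately. My moves stayed well away from it.

**Disagreements and slips:**
- Two estimates of how the coupler sat in the jaws differed by about 2 mm. I settled it with a close wrist view above the slots before lowering.
- By mistake I commanded an 8 mm sideways shift just before lifting the coupler off the mat. It did no harm.

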